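Refit the thrust washer and the spring retaining clip of a filter wheel

ROBOT

A 6-joint arm with a two-finger parallel gripper is mounted at the origin on a cart in front of the work surface, level with it; the furniture and walls round the work are solid. World frame = base frame: x ahead of the robot, y to its left, z up, the work surface at z = 0. Lengths are in m, angles in rad, forces in N, time in s.
With the tool pointing down it reaches from about 0.25 to 0.725 m from the base axis. Payload 4 kg.
Tool frame: the origin (TCP) lies at the very end of the fingers, on their centre line; the grasp point (between the pads) lies 19 mm behind it; z points along the fingers, y is the line along which they close (so a half turn about z gives the same grasp; the last joint's range is limited). The gripper opens to 85 mm and grips with 20 to 120 N. Pads are 22 mm wide; open, the fingers measure 114 mm over their backs; the gripper's body (76 mm by 85 mm) begins 54 mm behind the grasp point. The pads swing forward as they close: fully open they stand 13 mm farther back than shut.
Start: joints at [1.306, 0.241, 0.005, 1.335, 0, 1.571], TCP at [0.131, 0.483, 0.231] pointing down, gripper open.
Joint ranges: [-2.72, 2.72], [-1.05, 1.87], [-1.09, 1.28], [-1.99, 2.15], [-1.42, 1.44], [-3.14, 3.14]. Speed limits (rad/s): [2.79, 2.79, 3.14, 3.14, 3.14, 3.14].

INTERFACE

Orientations are given as a rotation vector (axis times angle).
In Python, from bench import status, cams, close_job gives the robot as it stands. The module is installed in compiled form; this text tells all that it offers.
- The arm moves only by the shell command python3 -m creep 'ROWS' [FORCE]. ROWS is JSON, a list of rows, each an object of numbers: "fingers": the opening, from -1 (shut) to 1 (fully open); "x", "y", "z": the shift along the world's x, y, z in mm; "rx", "ry", "rz": the turn, a rotation vector about the world's x, y, z in degrees. In form: [{"fingers": .., "x": .., "y": .., "z": .., "rx": .., "ry": .., "rz": ..}, ...]. A call has 1 to 10 rows; each row is the pose to reach, as a shift and turn from the pose commanded when the call began; what a row does not reach only later rows make up. A row lasts 1/12 s, in which the tool goes at most 41.7 mm and 7.16 degrees, less where a joint would pass 70% of its speed; a pose out of reach is approached as far as the arm can. A call with a gripper value outside its range is refused whole. The fingers move at their own pace and stop on an object; FORCE is the grip in N (left out, the last holds). Time passes only in rows, so rows that repeat a pose let the fingers close. It gives the time, the measured TCP pose, the force, the opening and the grip force at its end, in the units of the state.
- status.sense(): the state, without advancing time (a new reading comes with each control period).
- cams.camera(name): name is "scene" or "top" or "wrist"; returns a dict with "frame" (400x640x3 uint8, red, green, blue), "depth" (400x640 float32, m along the optical axis (not along the pixel's ray), 0 where there is no reading), "K" (3x3 intrinsics, pixels), "rvec" (rotation vector, rad) and "tvec" (3), from world to camera coordinates, as OpenCV has them. Camera axes: x right, y down, z forward; pixel columns grow to the right and rows downward; lengths in m; the calibration is good to about 2 mm. A picture is of the moment at which its call begins.
- close_job(): hands the job in; it is judged then, once.
The state is a dict: "clock": time; "qpos": joint angles; "joint_velocities": joint speeds; "joint_torque": joint torques, N m; "tool_pos": TCP position; "ee_rot": TCP orientation; "force": force on the tool from outside, world axes, zero at the start; "torque": the same for the moment, N m; "gripper_width": finger opening in m; "grasp_force": force on a finger pad.
Only numpy, scipy, OpenCV 4.12 (cv2) and the standard library are available. Lean on these libraries where they do the work, as an engineer would, in place of code of your own. Each camera call takes 0.05 s, during which the arm holds its last target. There are 200 camera calls.

TASK

The filter wheel has just been put back on its sprung spindle: drop the thrust washer over the spindle onto the hub, then take the retaining clip by its grip, press the washer down with the clip against the spring until the groove is clear, and push the clip sideways into the spindle groove until it is fully home and holds the wheel down by itself. Press and push gently, by feel, so that the spindle and its bearing are not strained, and leave the other things on the bench where they are.

Things in the scene. Friction and masses are not known exactly. Their poses are not given: they have to be found in the camera images.
- filter_unit: filter-wheel unit, cover off, fixed to the bench: aluminium base plate 110x110x10 mm, origin under its centre on the upright spindle's axis; z up, +x toward the black index sensor (34 mm high) at the middle of one edge. A dark wheel of 92 mm diameter with six round filters lies over it, its upper face 36 mm above the bench. The clip can be pushed in from any side. Its bearing stands no more than 25 N
- hub (a point): on the spindle's axis at the drawing height (45 mm above the bench) of the hub's top when the wheel is free; axes as filter_unit. The aluminium hub, 40 mm in diameter, is the washer's seat. The steel spindle passes through it, 16 mm in diameter, and stands up to 69 mm above the bench, tapering over its last 4.5 mm to 10 mm
- groove (a point): on the spindle's axis at the drawing height (48.5 mm above the bench) of the groove's lower edge; axes as filter_unit. The groove is 6.5 mm high and cut to 11 mm diameter; over it is the spindle's 16 mm head. The spindle is height-adjustable and clamped: the real groove, hub and spindle top lie together up to 4 mm above or below the drawing (not measured)
- wheel (a joint): how far the wheel and hub are pressed down against their spring, m: 0 free, 0.003 on a hard stop; the spring resists with 2 N at first, 6 N at the stop. The top of the washer lying on the hub is 3.5 mm above the groove's lower edge when free (too high for the clip to enter) and 0.5 mm above it at the stop. With the clip home the wheel stays about 0.002 m down
- washer: bronze thrust washer, 38 mm outer diameter, 19 mm bore, 7 mm thick, lying flat on the bench; two flats on its rim, 32 mm apart and 20 mm long, face its own +y and -y: grip it across them. Origin at the centre of its underside, z up. On the hub it may lie turned any way
- clip: E-shaped black plastic retaining clip, flat on the bench: a ring 27 mm across and 5 mm thick with its mouth toward its own +x; origin at the ring's centre, on the underside, which lies on the spindle's axis when home. Three lugs inside: one at the back, one at the tip of each springy prong (7.2 mm apart, reaching 8.4 mm ahead of the origin). About 30 g
- clip_grip (a point): centre of the clip's upright ribbed grip, 33 mm behind the ring's centre (clip -x) and 7 mm above the clip's underside; clip axes. The grip is 26 mm long in x, 10 mm wide in y, 14 mm high. Pushed on, the prong lugs meet the groove's core with the ring's centre 11 mm short of the axis; the push builds up to 8 to 15 N, drops as the clip snaps past the core (about 4 mm short) and rises again once the back lug meets the core: home
- hex_driver: a hex driver, 120 mm long, teal handle 17 mm thick; a bystander, to be left alone
- tweezers: black tweezers lying on edge, 11x122x9 mm; a bystander, to be left alone
- filter_case: a closed black filter case, 51x66x20 mm; a bystander, to be left alone
- adaptor_ring: a black camera adaptor ring, 52 mm across and 18 mm high (much taller than the washer); a bystander, to be left alone
- objective: a pale spare objective standing upright, 36 mm across, 50 mm high; a bystander, to be left alone
- blower: a black rubber air blower, 50x99x50 mm; a bystander, to be left alone
- lens_tissue: a booklet of lens tissue, 69x110x14 mm; a bystander, to be left alone

How it is judged:
On the way, in this order (a step that is already met when the one before it is completed fails the run):
1. the washer lies on the hub, round the spindle (horizontal distance between washer and groove below 0.003 m and z of washer in the frame of groove between -0.012 and 0.002 m and angle between washer's own z axis and vertical below 0.1 rad), for 0.2 s.
2. the clip is fully home in the groove (horizontal distance between clip and groove below 0.0018 m and z of clip in the frame of groove between -0.0045 and 0.006 m and angle between clip's own z axis and vertical below 0.1 rad and value of joint wheel above 0.0008 m), for 0.2 s.
At the end, for the whole second after the job is handed in: The washer lies flat on the hub, centred within 3 mm; the clip sits level in the groove, its ring centre within 1.8 mm of the axis and its underside 4.5 mm below to 6 mm above the groove's drawing height; by itself it keeps the wheel at least 0.8 mm down on its spring, at rest (all of step 1 and all of step 2 and linear speed of clip below 0.02 m/s); the robot touches nothing.
It fails at once if the spindle is strained: the clip presses on the unit with more than 25 N (contact force between clip and filter_unit above 25 N).
It fails at once if the wheel is pressed too hard: the washer bears on the unit with more than 25 N (contact force between washer and filter_unit above 25 N).
It fails at once if fingers or arm strike the unit with more than 25 N (contact force between the arm and filter_unit above 25 N).
It fails at once if a bystander is moved by more than 30 mm (distance of any of hex_driver, tweezers, filter_case, adaptor_ring, objective, blower, lens_tissue from where it was at the start of the episode above 0.03 m).
It also fails if it takes over 64 s, if anything falls off the work surface, if the arm or the gripper's body presses on something with over 40 N, if the wrist force passes 120 N, or if a joint passes its speed limit or range.

## Working session

There is one attempt and no reset: what is moved stays moved. The work goes in short steps, Python scripts to look and compute and a shell command to move; the robot and the scene stay as the last step left them, time stands still between calls to the robot, and variables do not carry over. Pictures are saved under pics/ and viewed, at most 10 in all, crops included, and the job is handed in when it is done.

```bash
mkdir -p pics; cat > h.py <<'E'
import numpy as np,cv2
from bench import status,cams
def grab(n):
    c=cams.camera(n); R=cv2.Rodrigues(np.array(c['rvec'],float))[0]; t=np.array(c['tvec'],float).ravel()
    K=np.array(c['K']);d=c['depth'];v,u=np.mgrid[:d.shape[0],:d.shape[1]]
    P=np.stack([(u-K[0,2])/K[0,0]*d,(v-K[1,2])/K[1,1]*d,d],-1)
    W=(P-t)@R; W[d==0]=np.nan
    return c,W
def save(n,img): cv2.imwrite('pics/'+n,img[...,::-1])
E
python3 - <<'E'
from h import *
print(status.sense())
for n in('top','scene'):
    c,W=grab(n); save(n+'0.png',c['frame']); np.save(n+'0.npy',W)
    print(n,c['K'],-cv2.Rodrigues(np.array(c['rvec']))[0].T@np.array(c['tvec']).ravel())
E
```

```text
{'clock': 0.0, 'qpos': array([ 1.30601516e+00,  2.41436895e-01,  3.71421193e-03,  1.33517835e+00,
       -5.45010087e-06,  1.57079307e+00]), 'joint_velocities': array([-0.00061587, -0.0003024 ,  0.00117541,  0.00115736,  0.00055333,
       -0.00016692]), 'joint_torque': array([-8.16217562e-04, -3.72313893e+01,  2.52407491e+01,  1.69422990e-02,
       -3.48060337e-05, -6.91371270e-06]), 'tool_pos': array([0.13068607, 0.48196755, 0.23039718]), 'ee_rot': array([-0.41466209, -3.11383001,  0.00327797]), 'force': array([-0.71545517,  0.76630653,  0.07175652]), 'torque': array([ 0.00846966, -0.01938848, -0.0439469 ]), 'grasp_force': 0.0, 'gripper_width': 0.08524244550999342}
top [[493.33746139   0.         317.40168588]
 [  0.         493.33746139 203.59148028]
 [  0.           0.           1.        ]] [0.27350716 0.08360571 1.44330173]
scene [[433.09440245   0.         314.28600631]
 [  0.         433.09440245 201.25384808]
 [  0.           0.           1.        ]] [-0.09464974 -0.43254171  0.76924617]
```

View pics/top0.png

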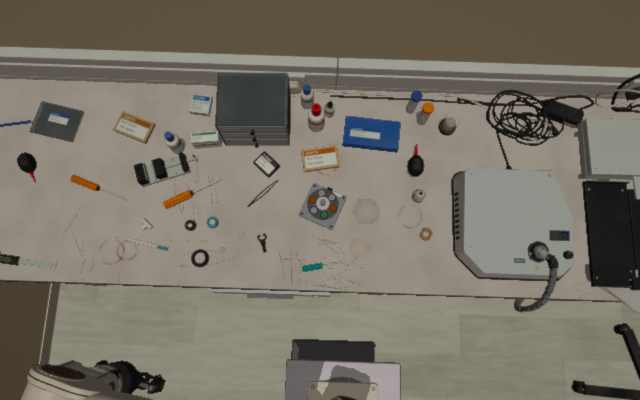

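View pics/scene0.png

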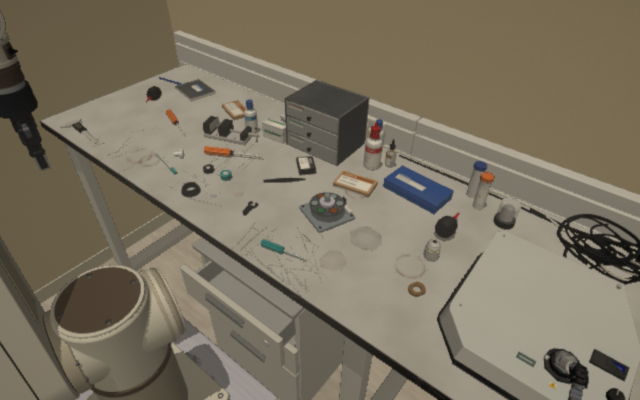

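The top view shows the unit at about (323,205), the clip at (263,242) with its mouth unclear, and the bronze washer at (426,234). I'll enlarge these and measure them.

```bash
python3 - <<'E'
from h import *
im=cv2.imread('pics/top0.png')[...,::-1]; W=np.load('top0.npy')
f=lambda u,v,r=16:cv2.resize(im[v-r:v+r,u-r:u+r],(260,260),interpolation=cv2.INTER_CUBIC)
r=26
save('crops.png',np.hstack([f(323,205,r),f(263,242),f(426,234)]))
for n,(u,v,r,lo) in dict(unit=(323,205,30,.004),clip=(263,242,16,.002),washer=(426,234,14,.003),obj=(419,196,10,.01)).items():
    P=W[v-r:v+r,u-r:u+r].reshape(-1,3); C=im[v-r:v+r,u-r:u+r].reshape(-1,3)
    z0=np.nanmedian(P[:,2]) if n!='unit' else 0
    m=P[:,2]>lo
    print(n,z0,m.sum(),P[m].mean(0),P[m].min(0),P[m].max(0),W[v,u])
E
```

```text
unit 0 1744 [0.58896921 0.07279923 0.02326926] [ 0.50295628 -0.01705345  0.00401068] [0.6889502  0.16417707 0.0809125 ] [0.58376819 0.07106673 0.04740849]
clip 0.001959395676659584 507 [0.47782989 0.24267355 0.00510964] [0.43082556 0.19711711 0.00200082] [0.52510609 0.29363446 0.0214095 ] [0.47546524 0.24289139 0.00915766]
washer 0.0017455141987092273 285 [ 0.51729941 -0.23332658  0.00598087] [ 0.47550567 -0.27475174  0.00302025] [ 0.55846731 -0.1939293   0.0151178 ] [ 0.51688662 -0.23707389 -0.00114955]
obj 0.00394345994023335 143 [ 0.62414664 -0.20810529  0.03980175] [ 0.6102744  -0.22786386  0.01034597] [ 0.64519348 -0.19316237  0.05736449] [ 0.6193057  -0.20700817  0.05041615]
```

View pics/crops.png

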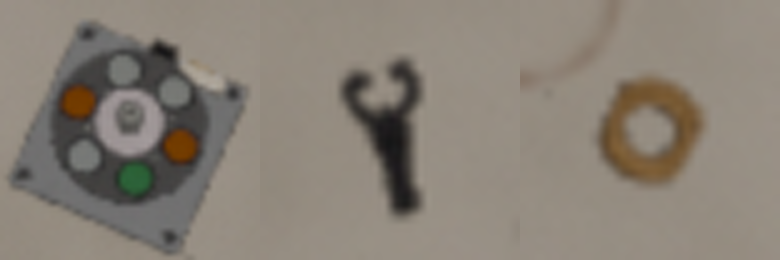

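The crops show:
- **Unit:** the sensor points up and slightly right.
- **Clip:** the mouth is up and the grip is below it, in the direction (−x, slightly −y).
- **Washer:** it is at (426,234), but the flats are unclear.

I'll move over the washer for a wrist view.

```bash
python3 -m creep '[{"x":180,"y":-360},{"x":180,"y":-360},{"x":180,"y":-360},{"x":180,"y":-360},{"x":180,"y":-360},{"x":180,"y":-360},{"x":180,"y":-360},{"x":180,"y":-360},{"x":180,"y":-360},{"x":180,"y":-360}]'
python3 -m creep '[{"x":160,"y":-360},{"x":160,"y":-360},{"x":160,"y":-360},{"x":160,"y":-360},{"x":160,"y":-360},{"x":160,"y":-360},{"x":160,"y":-360},{"x":160,"y":-360},{"x":160,"y":-360},{"x":160,"y":-360},{"x":160,"y":-360}]' ; python3 -m creep '[{"x":160,"y":-360},{"x":160,"y":-360},{"x":160,"y":-360},{"x":160,"y":-360},{"x":160,"y":-360},{"x":160,"y":-360},{"x":160,"y":-360},{"x":160,"y":-360},{"x":160,"y":-360},{"x":160,"y":-360}]'
python3 - <<'E'
from h import *
s=status.sense();R=cv2.Rodrigues(s['ee_rot'])[0];print(R.round(3))
c,W=grab('wrist');save('w1.png',c['frame']);np.save('w1.npy',W)
Rc=cv2.Rodrigues(np.array(c['rvec']))[0];p=-Rc.T@np.array(c['tvec']).ravel()
print(p,R.T@(p-s['tool_pos']),(Rc@R).round(3),c['K'][0][0])
E
```

```text
[[-0.965  0.262 -0.   ]
 [ 0.262  0.965 -0.002]
 [-0.    -0.002 -1.   ]]
[0.0527156  0.50380331 0.37298647] [ 0.0809642   0.00034038 -0.14248824] [[-0.     1.     0.001]
 [-0.948  0.    -0.317]
 [-0.317 -0.001  0.948]] 350.7280359700465invalid input at $[0]: expected keys fingers, x, y, z, rx, ry, rz
invalid input at $[0]: expected keys fingers, x, y, z, rx, ry, rz
invalid input at $[0]: expected keys fingers, x, y, z, rx, ry, rz
```

View pics/w1.png

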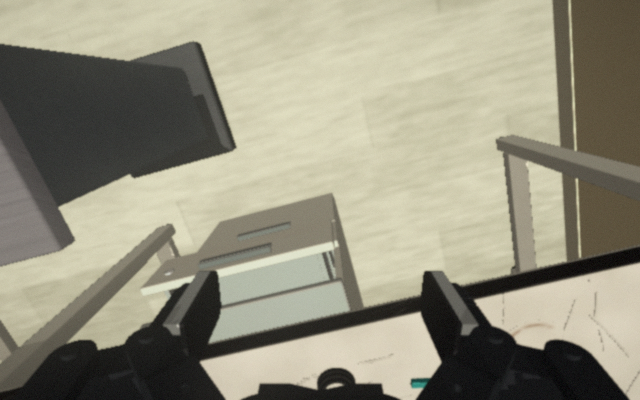

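The wrist picture shows only the floor and the bench edge because the move was refused: every key is required. I'll repeat it with full rows.

```bash
python3 -m creep '[{"fingers":1,"x":180,"y":-360,"z":0,"rx":0,"ry":0,"rz":0},{"fingers":1,"x":180,"y":-360,"z":0,"rx":0,"ry":0,"rz":0},{"fingers":1,"x":180,"y":-360,"z":0,"rx":0,"ry":0,"rz":0},{"fingers":1,"x":180,"y":-360,"z":0,"rx":0,"ry":0,"rz":0},{"fingers":1,"x":180,"y":-360,"z":0,"rx":0,"ry":0,"rz":0},{"fingers":1,"x":180,"y":-360,"z":0,"rx":0,"ry":0,"rz":0},{"fingers":1,"x":180,"y":-360,"z":0,"rx":0,"ry":0,"rz":0},{"fingers":1,"x":180,"y":-360,"z":0,"rx":0,"ry":0,"rz":0},{"fingers":1,"x":180,"y":-360,"z":0,"rx":0,"ry":0,"rz":0},{"fingers":1,"x":180,"y":-360,"z":0,"rx":0,"ry":0,"rz":0}]'
python3 -m creep '[{"fingers":1,"x":180,"y":-360,"z":-20,"rx":0,"ry":0,"rz":0},{"fingers":1,"x":180,"y":-360,"z":-20,"rx":0,"ry":0,"rz":0},{"fingers":1,"x":180,"y":-360,"z":-20,"rx":0,"ry":0,"rz":0},{"fingers":1,"x":180,"y":-360,"z":-20,"rx":0,"ry":0,"rz":0},{"fingers":1,"x":180,"y":-360,"z":-20,"rx":0,"ry":0,"rz":0},{"fingers":1,"x":180,"y":-360,"z":-20,"rx":0,"ry":0,"rz":0},{"fingers":1,"x":180,"y":-360,"z":-20,"rx":0,"ry":0,"rz":0},{"fingers":1,"x":180,"y":-360,"z":-20,"rx":0,"ry":0,"rz":0},{"fingers":1,"x":180,"y":-360,"z":-20,"rx":0,"ry":0,"rz":0},{"fingers":1,"x":180,"y":-360,"z":-20,"rx":0,"ry":0,"rz":0}]'
python3 - <<'E'
from h import *
s=status.sense();R=cv2.Rodrigues(s['ee_rot'])[0];print(R.round(3),s['qpos'])
c,W=grab('wrist');save('w2.png',c['frame']);np.save('w2.npy',W)
E
```

```text
clock: 0.98
tool_pos: [0.3113, 0.1198, 0.2314]
ee_rot: [0.418, 3.113, -0.001]
force: [0.6, 0.2, 0.9]
gripper_width: 0.0854
grasp_force: 0.0
clock: 1.82
tool_pos: [0.4917, -0.2409, 0.2104]
ee_rot: [-0.418, -3.114, 0.001]
force: [0.5, 0.1, 0.7]
gripper_width: 0.0854
grasp_force: 0.0
[[-0.965  0.264 -0.   ]
 [ 0.264  0.965 -0.001]
 [-0.    -0.001 -1.   ]] [-4.55198124e-01  3.44109604e-01  9.21723595e-02  1.31868842e+00
 -5.79228777e-04 -1.88065699e-01]
```

View pics/w2.png

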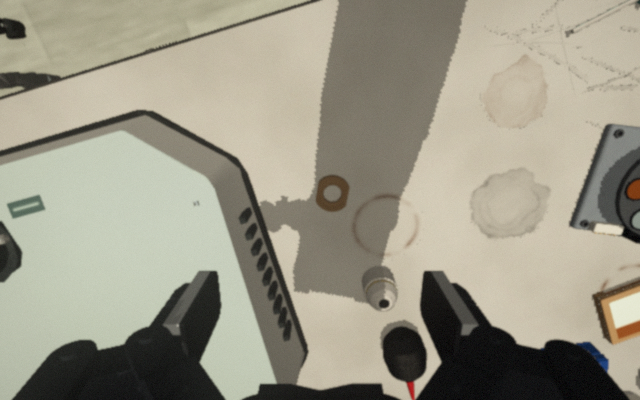

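The washer is at about (332,193). Its flats appear to be at the left and right of the image, nearly across the fingers' closing line. I'll measure it by projecting onto the z=7 mm plane.

```bash
cat >> h.py <<'E'
def ray(c,uv,z):
    R=cv2.Rodrigues(np.array(c['rvec'],float))[0]; o=-R.T@np.array(c['tvec'],float).ravel()
    uv=np.atleast_2d(np.array(uv,float))
    d=np.c_[(uv-c['K'][:2,2])/[c['K'][0,0],c['K'][1,1]],np.ones(len(uv))]@R
    return o+d*((z-o[2])/d[:,2])[:,None]
def washer(c,u0,v0,r=40,z=.007):
    f=c['frame'].astype(float); hsv=cv2.cvtColor(c['frame'],cv2.COLOR_RGB2HSV)
    m=np.zeros(f.shape[:2],np.uint8); sl=np.s_[v0-r:v0+r,u0-r:u0+r]
    m[sl]=(hsv[sl][...,1]>95)
    n,l,st,ce=cv2.connectedComponentsWithStats(m); k=1+np.argmax(st[1:,4]); m=(l==k).astype(np.uint8)
    cs,h=cv2.findContours(m,cv2.RETR_CCOMP,cv2.CHAIN_APPROX_NONE)
    cs=sorted(cs,key=len); out=ray(c,cs[-1][:,0],z)[:,:2]
    inn=ray(c,cs[-2][:,0],z)[:,:2]
    th=np.radians(np.arange(0,180,2)); 
    w=np.array([np.ptp(out@[np.cos(t),np.sin(t)]) for t in th])
    b=cv2.fitEllipse((inn*1e4).astype(np.float32))
    A=cv2.minEnclosingCircle((out*1e4).astype(np.float32))
    # flats: width profile with two-lobed fit
    prof=[(int(np.degrees(t)),round(x*1e3,1)) for t,x in zip(th,w)][::5]
    M=cv2.moments(cv2.convexHull((out*1e5).astype(np.float32)))
    print('hull centre',M['m10']/M['m00']/1e5,M['m01']/M['m00']/1e5,'inner',np.array(b[0])/1e4,np.array(b[1])/10,'encl',np.array(A[0])/1e4,A[1]/5)
    mu=M; phi=.5*np.arctan2(2*mu['mu11'],mu['mu20']-mu['mu02']); print('long axis deg',np.degrees(phi)); print(prof)
E
python3 - <<'E'
from h import *
c,W=grab('wrist'); washer(c,332,193)
E
```

```text
hull centre 0.5180347791569319 -0.23558210762430948 inner [ 0.51772427 -0.23572988] [20.16881714 20.68748627] encl [ 0.51809385 -0.23525496] 37.800497436523436
long axis deg -20.851119178571608
[(0, np.float64(37.6)), (10, np.float64(37.7)), (20, np.float64(37.1)), (29, np.float64(36.6)), (40, np.float64(35.9)), (50, np.float64(34.2)), (59, np.float64(31.8)), (70, np.float64(31.3)), (80, np.float64(33.0)), (90, np.float64(35.0)), (100, np.float64(35.9)), (110, np.float64(36.5)), (119, np.float64(36.9)), (130, np.float64(37.2)), (140, np.float64(37.4)), (150, np.float64(37.4)), (160, np.float64(37.6)), (170, np.float64(37.7))]
```

```bash
python3 -m creep '[{"fingers":0.1,"x":26,"y":5,"z":0,"rx":0,"ry":0,"rz":-4},{"fingers":0.1,"x":26,"y":5,"z":-40,"rx":0,"ry":0,"rz":-7.5},{"fingers":0.1,"x":26,"y":5,"z":-80,"rx":0,"ry":0,"rz":-7.5},{"fingers":0.1,"x":26,"y":5,"z":-110,"rx":0,"ry":0,"rz":-7.5},{"fingers":0.1,"x":26,"y":5,"z":-110,"rx":0,"ry":0,"rz":-7.5},{"fingers":0.1,"x":26,"y":5,"z":-110,"rx":0,"ry":0,"rz":-7.5}]'
python3 - <<'E'
from h import *
s=status.sense();R=cv2.Rodrigues(s['ee_rot'])[0];print(s['tool_pos'],np.degrees(np.arctan2(R[1,1],R[0,1])))
c,W=grab('wrist');save('w3.png',c['frame'])
Rc=cv2.Rodrigues(np.array(c['rvec']))[0]
p=Rc@np.array([.5178,-.2356,.007])+c['tvec']; q=c['K']@p; q=q/q[2]; print(q)
try: washer(c,int(q[0]),int(q[1]),60)
except Exception as e: print(e)
E
```

```text
clock: 2.42
tool_pos: [0.515, -0.231, 0.0999]
ee_rot: [-0.615, -3.075, -0.002]
force: [-0.1, -0.4, 1.4]
gripper_width: 0.0466
grasp_force: 0.0
[ 0.51499564 -0.23099111  0.09989499] 67.36519327363094
[315.40800395 212.63581683   1.        ]
hull centre 0.5180129160282957 -0.23530367494730373 inner [ 0.51758428 -0.23514622] [19.1401001  19.90898132] encl [ 0.5178625  -0.23553833] 38.361996459960935
long axis deg -24.409515953362398
[(0, np.float64(38.0)), (10, np.float64(37.8)), (20, np.float64(37.6)), (29, np.float64(37.3)), (40, np.float64(36.4)), (50, np.float64(34.9)), (59, np.float64(32.8)), (70, np.float64(31.8)), (80, np.float64(34.2)), (90, np.float64(35.9)), (100, np.float64(37.1)), (110, np.float64(38.0)), (119, np.float64(38.1)), (130, np.float64(38.0)), (140, np.float64(38.2)), (150, np.float64(38.3)), (160, np.float64(38.1)), (170, np.float64(38.1))]
```

View pics/w3.png

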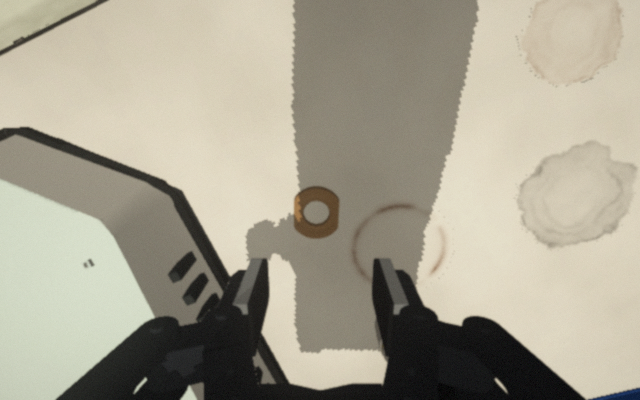

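The washer lies centred and square between the fingers at (316,212). I'll correct 3/−4 mm, descend and grip.

```bash
python3 -m creep '[{"fingers":0.1,"x":3,"y":-4.3,"z":-40,"rx":0,"ry":0,"rz":-1},{"fingers":0.1,"x":3,"y":-4.3,"z":-75,"rx":0,"ry":0,"rz":-1},{"fingers":0.1,"x":3,"y":-4.3,"z":-90,"rx":0,"ry":0,"rz":-1},{"fingers":0.1,"x":3,"y":-4.3,"z":-97,"rx":0,"ry":0,"rz":-1},{"fingers":0.1,"x":3,"y":-4.3,"z":-97,"rx":0,"ry":0,"rz":-1}]'
python3 -m creep '[{"fingers":-0.6,"x":0,"y":0,"z":0,"rx":0,"ry":0,"rz":0},{"fingers":-0.6,"x":0,"y":0,"z":0,"rx":0,"ry":0,"rz":0},{"fingers":-0.6,"x":0,"y":0,"z":0,"rx":0,"ry":0,"rz":0},{"fingers":-0.6,"x":0,"y":0,"z":0,"rx":0,"ry":0,"rz":0}]' 40
```

```text
clock: 2.88
tool_pos: [0.5206, -0.2369, 0.0051]
ee_rot: [0.644, 3.074, -0.0]
force: [-0.2, 0.2, 1.0]
gripper_width: 0.0469
grasp_force: 0.0
clock: 3.22
tool_pos: [0.5222, -0.2378, 0.0073]
ee_rot: [0.643, 3.069, -0.002]
force: [0.2, 0.1, 6.7]
gripper_width: 0.0171
grasp_force: 3.4
```

The fingertips closed above the washer: they sit further back when open, and my x-y correction counted arm lag. I'll reopen, undo the shift and let it settle.

```bash
python3 -m creep '[{"fingers":-0.6,"x":-3,"y":4.3,"z":20,"rx":0,"ry":0,"rz":0},{"fingers":-0.05,"x":-3,"y":4.3,"z":40,"rx":0,"ry":0,"rz":0},{"fingers":-0.05,"x":-3,"y":4.3,"z":40,"rx":0,"ry":0,"rz":0},{"fingers":-0.05,"x":-3,"y":4.3,"z":40,"rx":0,"ry":0,"rz":0},{"fingers":-0.05,"x":-3,"y":4.3,"z":40,"rx":0,"ry":0,"rz":0}]'
python3 - <<'E'
from h import *
s=status.sense();R=cv2.Rodrigues(s['ee_rot'])[0];print(s['tool_pos'],np.degrees(np.arctan2(R[1,1],R[0,1])))
c,W=grab('wrist')
Rc=cv2.Rodrigues(np.array(c['rvec']))[0]
p=Rc@np.array([.5178,-.2356,.007])+c['tvec']; q=c['K']@p; q=q/q[2]; print(q)
washer(c,int(q[0]),int(q[1]),60)
E
```

```text
clock: 3.63
tool_pos: [0.517, -0.2325, 0.0447]
ee_rot: [0.644, 3.074, -0.0]
force: [0.5, -0.6, -0.6]
gripper_width: 0.0403
grasp_force: 0.0
[ 0.51704594 -0.23253734  0.04472393] 66.32540047120838
[315.27148889 241.35691759   1.        ]
hull centre 0.5178166954699527 -0.23512105930620913 inner [ 0.51720498 -0.23489258] [18.00805817 19.31719971] encl [ 0.51771001 -0.23526257] 39.506219482421876
long axis deg -25.07284333634056
[(0, np.float64(38.9)), (10, np.float64(38.7)), (20, np.float64(38.1)), (29, np.float64(37.6)), (40, np.float64(36.7)), (50, np.float64(34.9)), (59, np.float64(32.8)), (70, np.float64(32.3)), (80, np.float64(35.1)), (90, np.float64(36.8)), (100, np.float64(37.8)), (110, np.float64(38.4)), (119, np.float64(38.6)), (130, np.float64(39.0)), (140, np.float64(39.1)), (150, np.float64(39.4)), (160, np.float64(39.5)), (170, np.float64(39.1))]
```

```bash
python3 -m creep '[{"fingers":-0.05,"x":0,"y":0,"z":-25,"rx":0,"ry":0,"rz":0},{"fingers":-0.05,"x":0,"y":0,"z":-35,"rx":0,"ry":0,"rz":0},{"fingers":-0.05,"x":0,"y":0,"z":-41,"rx":0,"ry":0,"rz":0},{"fingers":-0.05,"x":0,"y":0,"z":-42,"rx":0,"ry":0,"rz":0},{"fingers":-0.05,"x":0,"y":0,"z":-42,"rx":0,"ry":0,"rz":0}]'
```

```text
clock: 4.1
tool_pos: [0.5161, -0.2322, 0.0014]
ee_rot: [-0.644, -3.073, -0.001]
force: [-0.2, -0.1, 0.6]
gripper_width: 0.0405
grasp_force: 0.0
```

```bash
python3 -m creep '[{"fingers":-0.05,"x":1.4,"y":-2.8,"z":-1.5,"rx":0,"ry":0,"rz":0},{"fingers":-0.05,"x":1.4,"y":-2.8,"z":-3,"rx":0,"ry":0,"rz":0},{"fingers":-0.05,"x":1.4,"y":-2.8,"z":-3,"rx":0,"ry":0,"rz":0}]'; python3 -m creep '[{"fingers":-0.6,"x":0,"y":0,"z":0,"rx":0,"ry":0,"rz":0},{"fingers":-0.6,"x":0,"y":0,"z":0,"rx":0,"ry":0,"rz":0},{"fingers":-0.6,"x":0,"y":0,"z":0,"rx":0,"ry":0,"rz":0},{"fingers":-0.6,"x":0,"y":0,"z":0,"rx":0,"ry":0,"rz":0}]' 40
```

```text
clock: 4.35
tool_pos: [0.5188, -0.2356, -0.0003]
ee_rot: [0.645, 3.074, -0.0]
force: [0.0, -0.3, 0.3]
gripper_width: 0.0402
grasp_force: 0.0
clock: 4.68
tool_pos: [0.5188, -0.2355, -0.0]
ee_rot: [0.644, 3.073, -0.001]
force: [-0.5, 0.5, 4.3]
gripper_width: 0.0307
grasp_force: 39.9
```

```bash
python3 -m creep '[{"fingers":-0.6,"x":0,"y":0,"z":40,"rx":0,"ry":0,"rz":0},{"fingers":-0.6,"x":0,"y":10,"z":80,"rx":0,"ry":0,"rz":0},{"fingers":-0.6,"x":81,"y":306,"z":170,"rx":0,"ry":0,"rz":0},{"fingers":-0.6,"x":81,"y":306,"z":170,"rx":0,"ry":0,"rz":0},{"fingers":-0.6,"x":81,"y":306,"z":170,"rx":0,"ry":0,"rz":0},{"fingers":-0.6,"x":81,"y":306,"z":170,"rx":0,"ry":0,"rz":0},{"fingers":-0.6,"x":81,"y":306,"z":170,"rx":0,"ry":0,"rz":0},{"fingers":-0.6,"x":81,"y":306,"z":170,"rx":0,"ry":0,"rz":0},{"fingers":-0.6,"x":81,"y":306,"z":170,"rx":0,"ry":0,"rz":0},{"fingers":-0.6,"x":81,"y":306,"z":170,"rx":0,"ry":0,"rz":0}]'
python3 -m creep '[{"fingers":-0.6,"x":0,"y":0,"z":0,"rx":0,"ry":0,"rz":0},{"fingers":-0.6,"x":0,"y":0,"z":0,"rx":0,"ry":0,"rz":0},{"fingers":-0.6,"x":0,"y":0,"z":0,"rx":0,"ry":0,"rz":0}]'
python3 - <<'E'
from h import *
c,W=grab('wrist');save('w4.png',c['frame']);np.save('w4.npy',W)
import pickle;pickle.dump(c,open('w4.pkl','wb'))
print(status.sense()['tool_pos'])
Z=W[...,2]
for lo,hi in((.06,.08),(.042,.052),(.032,.04)):
    m=(Z>lo)&(Z<hi);m[:,:150]=0;m[:,500:]=0;m[300:]=0; v,u=np.nonzero(m);print(lo,m.sum(),np.median(W[m],0),u.min(),u.max(),v.min(),v.max())
E
```

```text
clock: 5.52
tool_pos: [0.5999, 0.0746, 0.1703]
ee_rot: [0.64, 3.075, 0.002]
force: [0.4, 0.6, 0.4]
gripper_width: 0.0301
grasp_force: 39.9
clock: 5.77
tool_pos: [0.5985, 0.0705, 0.1685]
ee_rot: [-0.644, -3.073, 0.002]
force: [0.2, -1.1, -1.4]
gripper_width: 0.0307
grasp_force: 39.9
[0.59834013 0.06977744 0.16839137]
0.06 383 [0.59045033 0.0728156  0.06885341] 308 329 182 204
0.042 1545 [0.58813451 0.07443389 0.0462744 ] 294 344 161 210
0.032 7745 [0.58679882 0.07474433 0.03774241] 263 375 125 234
```

View pics/w4.png

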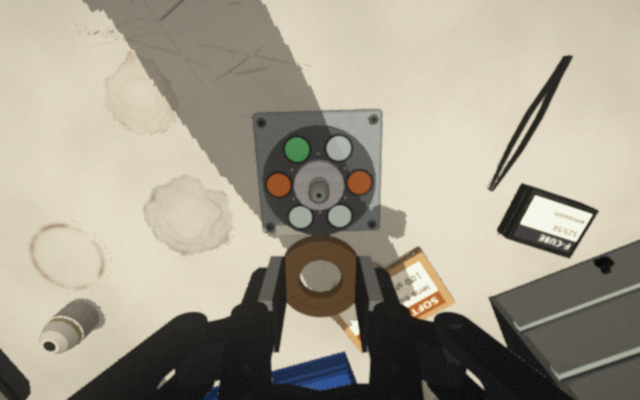

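The unit is in full view: spindle tip at about (319,196), orange filters at (279,184) and (359,182). The washer is held level with its hole at about (321,276). I'll compute the axis from the wheel outline, the orange filters and the tip.

```bash
cat > ax.py <<'E'
from h import *
def axis(c,W,pu,pv,show=True):
    f=c['frame'];hsv=cv2.cvtColor(f,cv2.COLOR_RGB2HSV);g=f.mean(2)
    # wheel outline: depth 0.030..0.042 points convex hull rayed to .036
    out={}
    m=((hsv[...,1]>150)&((hsv[...,0]<15)));m[:pv-70]=0;m[pv+60:]=0;m[:,:pu-70]=0;m[:,pu+70:]=0
    n,l,st,ce=cv2.connectedComponentsWithStats(m.astype(np.uint8))
    o=[ce[i] for i in range(1,n) if st[i,4]>150]; 
    if len(o)==2: out['orange']=ray(c,(o[0]+o[1])/2,.036)[0]
    # hub: light, low saturation ellipse, edges via ray casting at z=.045
    c0=np.array([pu,pv-6.]);pts=[];wp=[]
    for t in np.radians(np.arange(0,360,4)):
        d=np.array([np.cos(t),np.sin(t)]);s=np.arange(12,75,.5)
        uv=c0+s[:,None]*d; pr=cv2.remap(cv2.GaussianBlur(f,(0,0),.8).astype(np.float32).mean(2),uv[:,0].astype(np.float32)[None],uv[:,1].astype(np.float32)[None],cv2.INTER_LINEAR)[0]
        gr=np.gradient(pr); k=slice(20,50); i=20+np.argmin(gr[k]) if 1 else 0
        pts.append((uv[i],gr[i]))
    q=np.array([p for p,_ in pts],np.float32)
    r=ray(c,q,.045)[:,:2]
    cx=np.median(r,0)
    for _ in range(15):
        dd=np.hypot(*(r-cx).T); k=abs(dd-.020)<(.004 if _<8 else .0012)
        A=np.c_[2*r[k],np.ones(k.sum())];s=np.linalg.lstsq(A,(r[k]**2).sum(1),rcond=None)[0]; cx=s[:2]
    out['hub']=(cx,np.sqrt(s[2]+cx@cx),k.sum())
    Z=W[...,2]; mm=np.zeros(Z.shape,bool);mm[pv-25:pv+25,pu-25:pu+25]=1
    t=mm&(Z>.055)&(Z<.08); zt=np.percentile(Z[t],85); out['ztop']=(np.median(Z[t]),zt,np.percentile(Z[t],97))
    out['tip']=ray(c,[[pu,pv]],.069)[0]
    hz=mm&(Z>.038)&(Z<.056)&(np.hypot(W[...,0]-cx[0],W[...,1]-cx[1])<.018); out['zhub']=np.median(Z[hz])
    hw=(np.hypot(W[...,0]-cx[0],W[...,1]-cx[1])<.044)&(np.hypot(W[...,0]-cx[0],W[...,1]-cx[1])>.024); out['zwheel']=np.median(Z[hw])
    hb=(np.hypot(W[...,0]-cx[0],W[...,1]-cx[1])<.15)&(np.hypot(W[...,0]-cx[0],W[...,1]-cx[1])>.09)&(Z<.012); out['zbench']=np.median(Z[hb])
    for k,v in out.items(): print(k,v)
    return cx
E
python3 - <<'E'
from ax import *
import pickle
c=pickle.load(open('w4.pkl','rb'));W=np.load('w4.npy')
axis(c,W,319,196)
s=status.sense();print(s['tool_pos'])
washer(c,320,274,45,z=.1685+.007)
E
```

```text
orange [0.5923662  0.07170893 0.036     ]
hub (array([0.59167442, 0.07204889]), np.float64(0.019833634670835956), np.int64(65))
ztop (np.float64(0.06867730945246447), np.float64(0.07055431098282429), np.float64(0.07127191603966994))
tip [0.59299734 0.0719888  0.069     ]
zhub 0.04637269986720135
zwheel 0.2195262118298947
zbench 7.417917702455262e-05
[0.59834013 0.06977744 0.16839137]
hull centre 0.5978820181428628 0.07133321028670034 inner [0.59670239 0.07144532] [16.68985138 18.97776947] encl [0.59887871 0.07233764] 42.855316162109375
long axis deg -19.632108712047664
[(0, np.float64(42.8)), (10, np.float64(42.1)), (20, np.float64(40.8)), (29, np.float64(38.7)), (40, np.float64(37.4)), (50, np.float64(35.6)), (59, np.float64(32.9)), (70, np.float64(32.0)), (80, np.float64(35.0)), (90, np.float64(37.0)), (100, np.float64(38.1)), (110, np.float64(38.8)), (119, np.float64(39.2)), (130, np.float64(39.6)), (140, np.float64(39.8)), (150, np.float64(40.5)), (160, np.float64(41.9)), (170, np.float64(42.6))]
```

```bash
python3 -m creep '[{"fingers":-0.6,"x":-5,"y":1,"z":-30,"rx":0,"ry":0,"rz":0},{"fingers":-0.6,"x":-5,"y":1,"z":-60,"rx":0,"ry":0,"rz":0},{"fingers":-0.6,"x":-5,"y":1,"z":-85,"rx":0,"ry":0,"rz":0},{"fingers":-0.6,"x":-5,"y":1,"z":-88,"rx":0,"ry":0,"rz":0},{"fingers":-0.6,"x":-5,"y":1,"z":-88,"rx":0,"ry":0,"rz":0}]'
python3 -m creep '[{"fingers":-0.6,"x":0,"y":0,"z":0,"rx":0,"ry":0,"rz":0},{"fingers":-0.6,"x":0,"y":0,"z":0,"rx":0,"ry":0,"rz":0}]'
python3 - <<'E'
from h import *
c,W=grab('wrist');f=c['frame']
print(status.sense()['tool_pos'])
save('w5.png',cv2.resize(f[190:310,240:400],(640,480),interpolation=cv2.INTER_CUBIC))
E
```

```text
clock: 6.23
tool_pos: [0.592, 0.07, 0.0791]
ee_rot: [-0.647, -3.069, 0.003]
force: [-0.7, 0.5, 0.6]
gripper_width: 0.0303
grasp_force: 39.9
clock: 6.4
tool_pos: [0.5958, 0.0713, 0.0833]
ee_rot: [0.645, 3.071, 0.002]
force: [-0.7, -0.2, -1.0]
gripper_width: 0.0305
grasp_force: 39.9
[0.5958793  0.07150143 0.08349391]
```

View pics/w5.png

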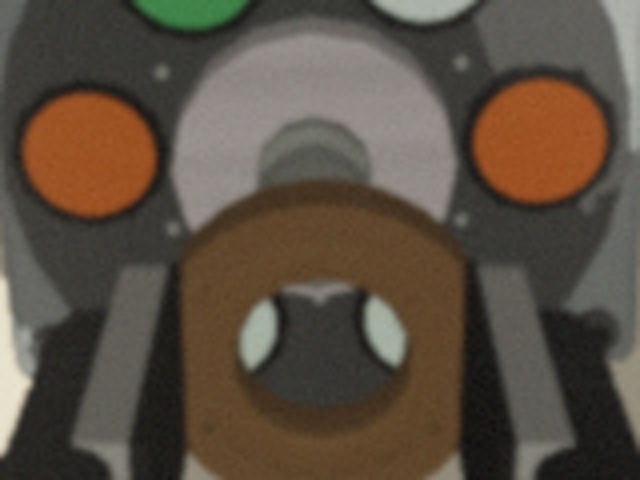

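The hole centre is at crop (323,345), the orange filters at (89,155) and (540,139), and the hub spans 172–457. The washer is about 1 mm to the right of the spindle.

```bash
python3 - <<'E'
from h import *
c,W=grab('wrist');s=status.sense();print(s['tool_pos'])
p=lambda x,y:[240+x/4-.4,190+y/4-.4]
zt=s['tool_pos'][2]
print('washer',ray(c,p(323,343),zt+.0035),'outer',ray(c,[p(182,345),p(468,345)],zt+.007))
print('axis',ray(c,p(314.5,147),.036),'hub LR',ray(c,[p(172,165),p(457,165)],.046).mean(0))
E
```

```text
[0.59580625 0.07164877 0.08341786]
washer [[0.59573262 0.07194986 0.08691786]] outer [[0.58786579 0.05854054 0.09041786]
 [0.60047886 0.08720023 0.09041786]]
axis [[0.5928011  0.07196927 0.036     ]] hub LR [0.59150419 0.07258997 0.046     ]
```

```bash
python3 -m creep '[{"fingers":-0.6,"x":-3,"y":-0.3,"z":0,"rx":0,"ry":0,"rz":0},{"fingers":-0.6,"x":-3,"y":-0.3,"z":-6,"rx":0,"ry":0,"rz":0},{"fingers":-0.6,"x":-3,"y":-0.3,"z":-12,"rx":0,"ry":0,"rz":0},{"fingers":-0.6,"x":-3,"y":-0.3,"z":-16,"rx":0,"ry":0,"rz":0},{"fingers":-0.6,"x":-3,"y":-0.3,"z":-18,"rx":0,"ry":0,"rz":0},{"fingers":-0.6,"x":-3,"y":-0.3,"z":-18,"rx":0,"ry":0,"rz":0},{"fingers":-0.6,"x":-3,"y":-0.3,"z":-18,"rx":0,"ry":0,"rz":0}]'
```

```text
clock: 7.08
tool_pos: [0.591, 0.0715, 0.0629]
ee_rot: [-0.644, -3.074, 0.0]
force: [-0.0, -0.3, -0.3]
gripper_width: 0.0307
grasp_force: 39.9
```

```bash
python3 -m creep '[{"fingers":-0.6,"x":1,"y":0,"z":-4,"rx":0,"ry":0,"rz":0},{"fingers":-0.6,"x":1,"y":0,"z":-8,"rx":0,"ry":0,"rz":0},{"fingers":-0.6,"x":1,"y":0,"z":-12,"rx":0,"ry":0,"rz":0},{"fingers":-0.6,"x":1,"y":0,"z":-12,"rx":0,"ry":0,"rz":0},{"fingers":-0.6,"x":1,"y":0,"z":-12,"rx":0,"ry":0,"rz":0}]'
python3 -m creep '[{"fingers":-0.6,"x":0,"y":0,"z":-1,"rx":0,"ry":0,"rz":0},{"fingers":-0.6,"x":0,"y":0,"z":-2,"rx":0,"ry":0,"rz":0},{"fingers":-0.6,"x":0,"y":0,"z":-2,"rx":0,"ry":0,"rz":0},{"fingers":-0.6,"x":0,"y":0,"z":-2,"rx":0,"ry":0,"rz":0}]'
```

```text
clock: 7.5
tool_pos: [0.5918, 0.0714, 0.0508]
ee_rot: [-0.644, -3.074, 0.001]
force: [-0.5, 0.1, 0.1]
gripper_width: 0.0304
grasp_force: 39.9
clock: 7.83
tool_pos: [0.5923, 0.0715, 0.0494]
ee_rot: [0.644, 3.075, 0.0]
force: [0.2, 0.1, -0.1]
gripper_width: 0.0307
grasp_force: 39.9
```

```bash
for k in 1 2 3 4 5; do :; done; python3 -m creep '[{"fingers":-0.6,"x":0,"y":0,"z":-1,"rx":0,"ry":0,"rz":0},{"fingers":-0.6,"x":0,"y":0,"z":-1.5,"rx":0,"ry":0,"rz":0},{"fingers":-0.6,"x":0,"y":0,"z":-1.5,"rx":0,"ry":0,"rz":0}]'
python3 -m creep '[{"fingers":-0.6,"x":0,"y":0,"z":-0.7,"rx":0,"ry":0,"rz":0},{"fingers":-0.6,"x":0,"y":0,"z":-1.2,"rx":0,"ry":0,"rz":0},{"fingers":-0.6,"x":0,"y":0,"z":-1.2,"rx":0,"ry":0,"rz":0}]'
```

```text
clock: 8.08
tool_pos: [0.5921, 0.0715, 0.0477]
ee_rot: [-0.644, -3.075, 0.0]
force: [0.1, -0.5, -0.6]
gripper_width: 0.0302
grasp_force: 39.9
clock: 8.33
tool_pos: [0.5922, 0.0714, 0.0465]
ee_rot: [-0.644, -3.075, 0.0]
force: [0.8, -0.4, 0.3]
gripper_width: 0.0304
grasp_force: 39.9
```

```bash
python3 -m creep '[{"fingers":-0.6,"x":0,"y":0,"z":-0.7,"rx":0,"ry":0,"rz":0},{"fingers":-0.6,"x":0,"y":0,"z":-1.2,"rx":0,"ry":0,"rz":0},{"fingers":-0.6,"x":0,"y":0,"z":-1.2,"rx":0,"ry":0,"rz":0}]'
python3 -m creep '[{"fingers":-0.6,"x":0,"y":0,"z":-0.5,"rx":0,"ry":0,"rz":0},{"fingers":-0.6,"x":0,"y":0,"z":-1,"rx":0,"ry":0,"rz":0},{"fingers":-0.6,"x":0,"y":0,"z":-1,"rx":0,"ry":0,"rz":0}]'
```

```text
clock: 8.58
tool_pos: [0.5923, 0.0714, 0.0457]
ee_rot: [0.644, 3.075, 0.0]
force: [-0.7, -0.1, 2.4]
gripper_width: 0.0306
grasp_force: 40.1
clock: 8.83
tool_pos: [0.5923, 0.0715, 0.0447]
ee_rot: [0.644, 3.075, 0.0]
force: [-1.4, -0.4, 3.3]
gripper_width: 0.0309
grasp_force: 40.3
```

The washer is on the hub (spring force felt at z≈46 mm). I'll release and back off.

```bash
python3 -m creep '[{"fingers":0.2,"x":0,"y":0,"z":0.5,"rx":0,"ry":0,"rz":0},{"fingers":0.2,"x":0,"y":0,"z":0.5,"rx":0,"ry":0,"rz":0},{"fingers":0.2,"x":0,"y":0,"z":0.5,"rx":0,"ry":0,"rz":0},{"fingers":0.2,"x":0,"y":0,"z":20,"rx":0,"ry":0,"rz":0},{"fingers":0.2,"x":0,"y":0,"z":60,"rx":0,"ry":0,"rz":0},{"fingers":0.2,"x":10,"y":0,"z":100,"rx":0,"ry":0,"rz":0},{"fingers":0.2,"x":10,"y":0,"z":120,"rx":0,"ry":0,"rz":0},{"fingers":0.2,"x":10,"y":0,"z":120,"rx":0,"ry":0,"rz":0},{"fingers":0.2,"x":10,"y":0,"z":120,"rx":0,"ry":0,"rz":0},{"fingers":0.2,"x":10,"y":0,"z":120,"rx":0,"ry":0,"rz":0}]'
python3 - <<'E'
from h import *
import pickle
c,W=grab('wrist');pickle.dump((c,W),open('w6.pkl','wb'))
Z=W[...,2]
hsv=cv2.cvtColor(c['frame'],cv2.COLOR_RGB2HSV)
Rc=cv2.Rodrigues(np.array(c['rvec']))[0]
def proj(p): q=c['K']@(Rc@np.array(p)+c['tvec']); return q[:2]/q[2]
print(status.sense()['tool_pos'],proj([.5925,.0719,.053]),proj([.5925,.0719,.069]))
r=np.hypot(W[...,0]-.5925,W[...,1]-.0719)
for a,b in((0,.005),(.011,.0155),(.024,.044),(.09,.14)):
    m=(r>a)&(r<b)&(Z<.1);print(a,m.sum(),np.percentile(Z[m],[10,50,90]).round(4))
u,v=proj([.5925,.0719,.053]).astype(int)
washer(c,u,v,35,.053)
save('w6.png',cv2.resize(c['frame'][v-45:v+45,u-60:u+60],(480,360),interpolation=cv2.INTER_CUBIC))
E
```

```text
clock: 9.67
tool_pos: [0.6015, 0.0714, 0.1632]
ee_rot: [-0.644, -3.073, 0.001]
force: [-0.6, -0.4, -0.3]
gripper_width: 0.0512
grasp_force: 0.0
[0.60099847 0.07134122 0.16253893] [315.88879939 188.23533212] [315.5835327  194.47608242]
0 148 [0.0693 0.0701 0.071 ]
0.011 630 [0.0524 0.0533 0.0541]
0.024 6558 [0.0367 0.0378 0.039 ]
0.09 44700 [-0.0009  0.0001  0.0012]
hull centre 0.5922178527981632 0.07170548223813952 inner [0.59289932 0.07135178] [20.06526794 22.28458405] encl [0.592325   0.07145438] 38.69694213867187
long axis deg -23.67916873037384
[(0, np.float64(38.0)), (10, np.float64(37.5)), (20, np.float64(37.5)), (29, np.float64(37.5)), (40, np.float64(36.8)), (50, np.float64(35.3)), (59, np.float64(32.8)), (70, np.float64(32.0)), (80, np.float64(34.5)), (90, np.float64(36.3)), (100, np.float64(37.4)), (110, np.float64(37.8)), (119, np.float64(37.5)), (130, np.float64(37.9)), (140, np.float64(38.6)), (150, np.float64(38.6)), (160, np.float64(38.4)), (170, np.float64(38.4))]
```

View pics/w6.png

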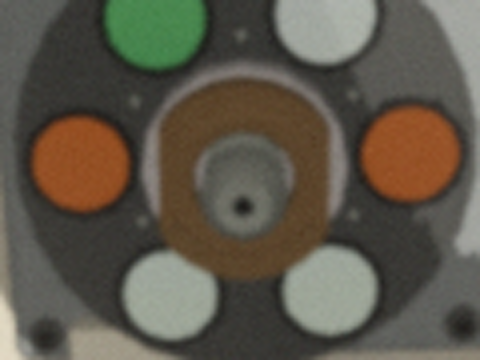

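The washer lies flat and centred round the spindle. Its top is at about 53.2 mm, and the heights suggest the unit sits about 1.2 mm above the drawing. I'll go to the clip, turning the wrist by half a turn so the camera looks from the mouth side.

```bash
python3 -m creep '[{"fingers":0.2,"x":-141,"y":169,"z":0,"rx":0,"ry":0,"rz":72},{"fingers":0.2,"x":-141,"y":169,"z":0,"rx":0,"ry":0,"rz":72},{"fingers":0.2,"x":-141,"y":169,"z":0,"rx":0,"ry":0,"rz":72},{"fingers":0.2,"x":-141,"y":169,"z":0,"rx":0,"ry":0,"rz":72},{"fingers":0.2,"x":-141,"y":169,"z":0,"rx":0,"ry":0,"rz":72},{"fingers":0.2,"x":-141,"y":169,"z":0,"rx":0,"ry":0,"rz":72},{"fingers":0.2,"x":-141,"y":169,"z":0,"rx":0,"ry":0,"rz":72},{"fingers":0.2,"x":-141,"y":169,"z":0,"rx":0,"ry":0,"rz":72},{"fingers":0.2,"x":-141,"y":169,"z":0,"rx":0,"ry":0,"rz":72},{"fingers":0.2,"x":-141,"y":169,"z":0,"rx":0,"ry":0,"rz":72}]'
python3 -m creep '[{"fingers":0.2,"x":0,"y":0,"z":-10,"rx":0,"ry":0,"rz":72},{"fingers":0.2,"x":0,"y":0,"z":-10,"rx":0,"ry":0,"rz":72},{"fingers":0.2,"x":0,"y":0,"z":-10,"rx":0,"ry":0,"rz":72},{"fingers":0.2,"x":0,"y":0,"z":-10,"rx":0,"ry":0,"rz":72},{"fingers":0.2,"x":0,"y":0,"z":-10,"rx":0,"ry":0,"rz":72},{"fingers":0.2,"x":0,"y":0,"z":-10,"rx":0,"ry":0,"rz":72},{"fingers":0.2,"x":0,"y":0,"z":-10,"rx":0,"ry":0,"rz":72},{"fingers":0.2,"x":0,"y":0,"z":-10,"rx":0,"ry":0,"rz":72},{"fingers":0.2,"x":0,"y":0,"z":-10,"rx":0,"ry":0,"rz":72},{"fingers":0.2,"x":0,"y":0,"z":-10,"rx":0,"ry":0,"rz":72}]'
python3 -m creep '[{"fingers":0.2,"x":0,"y":0,"z":-20,"rx":0,"ry":0,"rz":72},{"fingers":0.2,"x":0,"y":0,"z":-20,"rx":0,"ry":0,"rz":72},{"fingers":0.2,"x":0,"y":0,"z":-20,"rx":0,"ry":0,"rz":72},{"fingers":0.2,"x":0,"y":0,"z":-20,"rx":0,"ry":0,"rz":72},{"fingers":0.2,"x":0,"y":0,"z":-20,"rx":0,"ry":0,"rz":72},{"fingers":0.2,"x":0,"y":0,"z":-20,"rx":0,"ry":0,"rz":72},{"fingers":0.2,"x":0,"y":0,"z":-20,"rx":0,"ry":0,"rz":72},{"fingers":0.2,"x":0,"y":0,"z":-20,"rx":0,"ry":0,"rz":72},{"fingers":0.2,"x":0,"y":0,"z":-20,"rx":0,"ry":0,"rz":72},{"fingers":0.2,"x":0,"y":0,"z":-20,"rx":0,"ry":0,"rz":72}]'
cat > cl.py <<'E'
from h import *
def look(name=None,zg=.014,zr=.005):
    s=status.sense();R=cv2.Rodrigues(s['ee_rot'])[0]
    print('tcp',s['tool_pos'].round(4),'yaw',np.degrees(np.arctan2(R[1,1],R[0,1])).round(2),'q6',s['qpos'][5].round(3))
    c,W=grab('wrist')
    if name:save(name,c['frame'])
    return c,W,s
E
python3 - <<'E'
from cl import *
c,W,s=look('w7.png')
import pickle;pickle.dump((c,W),open('w7.pkl','wb'))
# dark pixels near the clip
X=ray(c,np.stack(np.meshgrid(np.arange(640),np.arange(400)),-1).reshape(-1,2),.005).reshape(400,640,3)
g=c['frame'].max(2); m=((g<75)&(np.hypot(X[...,0]-.475,X[...,1]-.2425)<.05)).astype(np.uint8)
n,l,st,ce=cv2.connectedComponentsWithStats(m)
for i in range(1,n):
    if st[i,4]>60: print(st[i],ce[i])
E
```

```text
clock: 10.55
tool_pos: [0.4597, 0.2401, 0.1624]
ee_rot: [1.285, -2.862, 0.0]
force: [-0.3, -0.3, 0.3]
gripper_width: 0.0509
grasp_force: 0.0
clock: 11.38
tool_pos: [0.4599, 0.2398, 0.1523]
ee_rot: [2.717, -1.571, -0.004]
force: [0.5, -1.0, -0.3]
gripper_width: 0.0512
grasp_force: 0.0
clock: 12.22
tool_pos: [0.4598, 0.2397, 0.1323]
ee_rot: [3.124, 0.316, -0.006]
force: [-0.2, 0.5, 0.3]
gripper_width: 0.0513
grasp_force: 0.0
tcp [0.4598 0.2397 0.1323] yaw -78.46 q6 -2.862
[ 301  138   35   71 1021] [319.12242899 169.00783546]
```

View pics/w7.png

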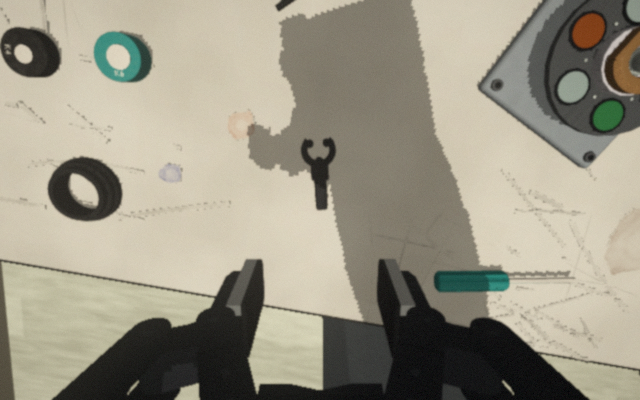

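The clip is seen with its mouth up: ring centre at about (318,153), grip from (320,175) to (321,209), nearly in line with the tool. The hex driver is clear, at (470,281). All ten pictures are now used, so the rest is numeric.

```bash
cat >> cl.py <<'E'
def clip(c,guess,z0=0.,head=12.,rad=.05,thr=75):
    """dark clip mask; returns heading and grip centre estimated in the world; z0 = underside height"""
    X=lambda z:ray(c,np.stack(np.meshgrid(np.arange(640),np.arange(400)),-1).reshape(-1,2),z).reshape(400,640,3)[...,:2]
    A=X(z0+.005);B=X(z0+.014);g=c['frame'].max(2)
    m=((g<thr)&(np.hypot(*(A-guess).transpose(2,0,1))<rad)).astype(np.uint8)
    n,l,st,ce=cv2.connectedComponentsWithStats(m); m=l==1+np.argmax(st[1:,4])
    h=np.radians(head)
    for _ in range(6):
        e=np.array([np.cos(h),np.sin(h)]);nn=np.array([-e[1],e[0]])
        a=A[m]@e; b=A[m]@nn; front=a.max(); 
        ring=(a>front-.0215)  # ring: centre ~ 8.4..11 behind the tip
        rl=(b[ring].max()+b[ring].min())/2; rw=np.ptp(b[ring])
        a2=B[m]@e;b2=B[m]@nn; back=a2.min(); gr=(a2>back+.003)&(a2<back+.022); gl=np.median(b2[gr]); 
        ra=a[ring][np.argmax(b[ring])]*.5+a[ring][np.argmin(b[ring])]*.5
        ga=back+.013
        h=h+np.arctan2(rl-gl,ra-ga)
    print('heading',np.degrees(h).round(2),'ring w',rw.round(4),'ring c',(ra*e+rl*nn).round(4),'grip c',(ga*e+gl*nn).round(4),'sep',(ra-ga).round(4),'front',(front-ra).round(4))
E
python3 - <<'E'
from cl import *
import pickle
c,W=pickle.load(open('w7.pkl','rb'))
clip(c,[.475,.2425])
E
```

```text
heading 15.48 ring w 0.0263 ring c [0.4928 0.2479] grip c [0.4631 0.2397] sep 0.0307 front 0.0099
```

```bash
python3 -m creep '[{"fingers":-0.3,"x":1.7,"y":-0.4,"z":-35,"rx":0,"ry":0,"rz":4},{"fingers":-0.3,"x":1.7,"y":-0.4,"z":-70,"rx":0,"ry":0,"rz":4},{"fingers":-0.3,"x":1.7,"y":-0.4,"z":-80,"rx":0,"ry":0,"rz":4},{"fingers":-0.3,"x":1.7,"y":-0.4,"z":-80,"rx":0,"ry":0,"rz":4},{"fingers":-0.3,"x":1.7,"y":-0.4,"z":-80,"rx":0,"ry":0,"rz":4},{"fingers":-0.3,"x":1.7,"y":-0.4,"z":-80,"rx":0,"ry":0,"rz":4}]'
python3 - <<'E'
from cl import *
c,W,s=look()
clip(c,[.482,.2445],head=15)
clip(c,[.482,.2445],head=15,thr=60)
E
```

```text
clock: 12.77
tool_pos: [0.4639, 0.2406, 0.0557]
ee_rot: [-3.114, -0.414, -0.003]
force: [1.6, 0.0, -0.4]
gripper_width: 0.0297
grasp_force: 0.0
tcp [0.4639 0.2406 0.0557] yaw -74.85 q6 -2.928
heading 15.17 ring w 0.0263 ring c [0.4919 0.2476] grip c [0.4633 0.2398] sep 0.0296 front 0.0113
heading 15.64 ring w 0.0257 ring c [0.4915 0.2477] grip c [0.4632 0.2398] sep 0.0294 front 0.0111
```

```bash
python3 -m creep '[{"fingers":-0.45,"x":-1.4,"y":-1,"z":-25,"rx":0,"ry":0,"rz":0},{"fingers":-0.45,"x":-1.4,"y":-1,"z":-42,"rx":0,"ry":0,"rz":0},{"fingers":-0.45,"x":-1.4,"y":-1,"z":-50,"rx":0,"ry":0,"rz":0},{"fingers":-0.45,"x":-1.4,"y":-1,"z":-51,"rx":0,"ry":0,"rz":0},{"fingers":-0.45,"x":-1.4,"y":-1,"z":-51,"rx":0,"ry":0,"rz":0},{"fingers":-0.45,"x":-1.4,"y":-1,"z":-51,"rx":0,"ry":0,"rz":0}]'
```

```text
clock: 13.32
tool_pos: [0.4627, 0.2397, 0.0048]
ee_rot: [-3.113, -0.415, -0.004]
force: [0.4, -0.7, 0.7]
gripper_width: 0.0238
grasp_force: 0.0
```

```bash
python3 -m creep '[{"fingers":-0.9,"x":0,"y":0,"z":-1.5,"rx":0,"ry":0,"rz":0},{"fingers":-0.9,"x":0,"y":0,"z":-1.5,"rx":0,"ry":0,"rz":0},{"fingers":-0.9,"x":0,"y":0,"z":-1.5,"rx":0,"ry":0,"rz":0},{"fingers":-0.9,"x":0,"y":0,"z":-1.5,"rx":0,"ry":0,"rz":0},{"fingers":-0.9,"x":0,"y":0,"z":-1.5,"rx":0,"ry":0,"rz":0}]' 80
python3 - <<'E'
from cl import *
c,W,s=look(); clip(c,[.482,.2445],head=15)
E
```

```text
clock: 13.73
tool_pos: [0.4629, 0.2398, 0.0034]
ee_rot: [-3.113, -0.415, -0.005]
force: [0.3, 0.2, 6.3]
gripper_width: 0.0066
grasp_force: 79.5
tcp [0.4629 0.2398 0.0034] yaw -74.81 q6 -2.929
heading 15.58 ring w 0.0262 ring c [0.4916 0.2474] grip c [0.4535 0.2368] sep 0.0395 front 0.0121
```

```bash
python3 -m creep '[{"fingers":-0.9,"x":0,"y":0,"z":15,"rx":0,"ry":0,"rz":0},{"fingers":-0.9,"x":0,"y":0,"z":50,"rx":0,"ry":0,"rz":0},{"fingers":-0.9,"x":0,"y":0,"z":80,"rx":0,"ry":0,"rz":0},{"fingers":-0.9,"x":0,"y":0,"z":80,"rx":0,"ry":0,"rz":0},{"fingers":-0.9,"x":0,"y":0,"z":80,"rx":0,"ry":0,"rz":0},{"fingers":-0.9,"x":0,"y":0,"z":80,"rx":0,"ry":0,"rz":0}]'
python3 - <<'E'
from cl import *
c,W,s=look(); z=s['tool_pos'][2]
clip(c,s['tool_pos'][:2]+[.025,.007],z0=z-.003,head=15)
g=c['frame'].max(2); R=cv2.Rodrigues(s['ee_rot'])[0]
P=(W-s['tool_pos'])@R  # tool frame
m=(g<75)&(P[...,0]>.014)&(P[...,0]<.05)&(abs(P[...,1])<.016)&(abs(P[...,2])<.02)
print(m.sum(),np.percentile(P[m],[2,50,98],axis=0).round(4))
# tilt: depth-plane fit of ring top in tool frame
m2=m&(P[...,0]>.021); A=np.c_[P[m2][:,:2],np.ones(m2.sum())]; print('plane',np.linalg.lstsq(A,P[m2][:,2],rcond=None)[0])
E
```

```text
clock: 14.28
tool_pos: [0.4612, 0.2389, 0.0817]
ee_rot: [3.114, 0.415, -0.0]
force: [-0.1, -0.8, -0.0]
gripper_width: 0.0063
grasp_force: 78.7
tcp [0.4612 0.2389 0.0817] yaw -74.81 q6 -2.929
heading 15.48 ring w 0.026 ring c [0.4905 0.2466] grip c [0.4578 0.2375] sep 0.034 front 0.0116
1964 [[ 0.0146 -0.0119 -0.0026]
 [ 0.0264  0.0005 -0.0013]
 [ 0.0398  0.0124  0.0024]]
plane [ 0.01360418 -0.00039222 -0.00139231]
```

The clip is held level: its underside is about 3.5 mm below the TCP and the ring centre about 30 mm ahead. I'll carry it to the standoff before the spindle, turned −25° to stay within the wrist range.

```bash
python3 -m creep '[{"fingers":-0.9,"x":79.7,"y":-158.4,"z":10,"rx":0,"ry":0,"rz":-25},{"fingers":-0.9,"x":79.7,"y":-158.4,"z":10,"rx":0,"ry":0,"rz":-25},{"fingers":-0.9,"x":79.7,"y":-158.4,"z":10,"rx":0,"ry":0,"rz":-25},{"fingers":-0.9,"x":79.7,"y":-158.4,"z":10,"rx":0,"ry":0,"rz":-25},{"fingers":-0.9,"x":79.7,"y":-158.4,"z":10,"rx":0,"ry":0,"rz":-25},{"fingers":-0.9,"x":79.7,"y":-158.4,"z":10,"rx":0,"ry":0,"rz":-25},{"fingers":-0.9,"x":79.7,"y":-158.4,"z":10,"rx":0,"ry":0,"rz":-25},{"fingers":-0.9,"x":79.7,"y":-158.4,"z":10,"rx":0,"ry":0,"rz":-25},{"fingers":-0.9,"x":79.7,"y":-158.4,"z":10,"rx":0,"ry":0,"rz":-25}]'
cat > rel.py <<'E'
from cl import *
c,W,s=look(); R=cv2.Rodrigues(s['ee_rot'])[0]; t=s['tool_pos']
T=lambda p:(np.array(p)-t)@R
ax=np.array([.5925,.0719]); print('axis in tool (x,y mm)',(T([*ax,t[2]])*1e3).round(2))
Rc=cv2.Rodrigues(np.array(c['rvec']))[0]
def proj(p): q=c['K']@(Rc@np.array(p)+c['tvec']); return q[:2]/q[2]
P=(W-t)@R; g=c['frame'].max(2); hsv=cv2.cvtColor(c['frame'],cv2.COLOR_RGB2HSV)
m=(g<75)&(P[...,0]>.014)&(P[...,0]<.05)&(abs(P[...,1])<.016)&(abs(P[...,2])<.02)
for z in [-.0015]:
    uv=np.argwhere(m)[:,::-1]; Q=(ray(c,uv,t[2]-z)-t)@R
    y=Q[:,1]; print('clip y lo/hi',np.percentile(y,[.5,99.5]).round(4),'front',np.percentile(Q[:,0],99.7).round(4),'ring top z',np.median(P[m][:,2]).round(4), 'x at widest',Q[y>y.max()-.0008,0].mean().round(4),Q[y<y.min()+.0008,0].mean().round(4))
    # grip body top front edge etc. not needed
# bronze washer mask
r=np.hypot(W[...,0]-ax[0],W[...,1]-ax[1])
wm=(hsv[...,1]>95)&(hsv[...,0]>5)&(hsv[...,0]<25)&(r<.022)&(W[...,2]>.047)&(W[...,2]<.06)
uv=np.argwhere(wm)[:,::-1]; 
if len(uv)>50:
    o=(ray(c,uv,.053)-t)@R; print('washer n',len(uv),'tool x',np.percentile(o[:,0],[.5,99.5]).round(4),'y',np.percentile(o[:,1],[.5,99.5]).round(4),'ztop',np.median(W[wm][:,2]).round(4))
# spindle head: near-top points
sm=(r<.007)&(W[...,2]>.066)&(W[...,2]<.075); 
if sm.sum()>20:
    o=P[sm]; print('spindle n',sm.sum(),'mean tool',o.mean(0).round(4),'world',W[sm].mean(0).round(4),np.percentile(o[:,1],[1,99]).round(4))
om=(hsv[...,1]>150)&(hsv[...,0]<15)&(r<.046)&(W[...,2]>.03)&(W[...,2]<.042)
n,l,st,ce=cv2.connectedComponentsWithStats(om.astype(np.uint8)); o=[ce[i] for i in range(1,n) if st[i,4]>100]; print('orange',len(o),[ (ray(c,q,.0372)[0]).round(4) for q in o])
E
python3 rel.py
```

```text
clock: 15.08
tool_pos: [0.5401, 0.0819, 0.0911]
ee_rot: [3.13, -0.265, -0.003]
force: [0.4, 0.6, -1.5]
gripper_width: 0.0063
grasp_force: 78.7
tcp [0.5401 0.0819 0.0911] yaw -99.68 q6 -2.822
axis in tool (x,y mm) [53.38  1.04 -0.11]
clip y lo/hi [-0.013  0.013] front 0.0412 ring top z -0.0013 x at widest 0.0308 0.0313
washer n 2700 tool x [0.0353 0.0721] y [-0.0153  0.0181] ztop 0.0532
spindle n 667 mean tool [0.0537 0.0011 0.0217] world [0.5928 0.0718 0.0693] [-0.0055  0.0074]
orange 2 [array([0.6041, 0.1022, 0.0372]), array([0.5797, 0.0417, 0.0372])]
```

```bash
python3 -m creep '[{"fingers":-0.9,"x":2.3,"y":-1.5,"z":0,"rx":0,"ry":0,"rz":0},{"fingers":-0.9,"x":2.3,"y":-1.5,"z":-10,"rx":0,"ry":0,"rz":0},{"fingers":-0.9,"x":2.3,"y":-1.5,"z":-20,"rx":0,"ry":0,"rz":0},{"fingers":-0.9,"x":2.3,"y":-1.5,"z":-28,"rx":0,"ry":0,"rz":0},{"fingers":-0.9,"x":2.3,"y":-1.5,"z":-31,"rx":0,"ry":0,"rz":0},{"fingers":-0.9,"x":2.3,"y":-1.5,"z":-31,"rx":0,"ry":0,"rz":0},{"fingers":-0.9,"x":2.3,"y":-1.5,"z":-31,"rx":0,"ry":0,"rz":0}]'
python3 rel.py
```

```text
clock: 15.72
tool_pos: [0.5432, 0.0791, 0.0603]
ee_rot: [3.13, -0.269, -0.002]
force: [0.1, 0.0, 0.1]
gripper_width: 0.0064
grasp_force: 78.8
tcp [0.5432 0.0791 0.0603] yaw -99.82 q6 -2.826
axis in tool (x,y mm) [49.83 -1.31 -0.06]
clip y lo/hi [-0.013   0.0129] front 0.0477 ring top z -0.0012 x at widest 0.0319 0.0318
washer n 3277 tool x [0.0316 0.0686] y [-0.0178  0.0157] ztop 0.0531
spindle n 961 mean tool [ 0.0503 -0.0013 -0.0091] world [0.593  0.0718 0.0693] [-0.0078  0.0053]
orange 2 [array([0.6041, 0.1023, 0.0372]), array([0.5797, 0.0418, 0.0372])]
```

```bash
python3 -m creep '[{"fingers":-0.9,"x":0.2,"y":1.2,"z":-1,"rx":0,"ry":0,"rz":0},{"fingers":-0.9,"x":0.2,"y":1.2,"z":-2,"rx":0,"ry":0,"rz":0},{"fingers":-0.9,"x":0.2,"y":1.2,"z":-3,"rx":0,"ry":0,"rz":0},{"fingers":-0.9,"x":0.2,"y":1.2,"z":-3,"rx":0,"ry":0,"rz":0},{"fingers":-0.9,"x":0.2,"y":1.2,"z":-3,"rx":0,"ry":0,"rz":0}]'
python3 -m creep '[{"fingers":-0.9,"x":0,"y":0,"z":-0.5,"rx":0,"ry":0,"rz":0},{"fingers":-0.9,"x":0,"y":0,"z":-1,"rx":0,"ry":0,"rz":0},{"fingers":-0.9,"x":0,"y":0,"z":-1,"rx":0,"ry":0,"rz":0}]'
python3 rel.py | sed -n '2,5p'
```

```text
clock: 16.18
tool_pos: [0.5438, 0.0803, 0.058]
ee_rot: [-3.13, 0.269, -0.0]
force: [0.2, 1.4, -0.8]
gripper_width: 0.0063
grasp_force: 78.8
clock: 16.43
tool_pos: [0.5438, 0.0804, 0.0569]
ee_rot: [-3.13, 0.269, -0.0]
force: [-0.2, -0.1, 0.5]
gripper_width: 0.0062
grasp_force: 78.8
axis in tool (x,y mm) [4.942e+01 5.000e-02 1.000e-02]
clip y lo/hi [-0.0132  0.0136] front 0.0464 ring top z -0.0011 x at widest 0.0353 0.0286
washer n 3332 tool x [0.0309 0.0681] y [-0.0166  0.0171] ztop 0.0532
spindle n 1003 mean tool [ 0.0499  0.     -0.0124] world [0.593  0.0718 0.0693] [-0.0064  0.0063]
```

Aligned to about 0.1 mm laterally. Now I press down by feel.

```bash
python3 -m creep '[{"fingers":-0.9,"x":0,"y":0,"z":-0.5,"rx":0,"ry":0,"rz":0},{"fingers":-0.9,"x":0,"y":0,"z":-1,"rx":0,"ry":0,"rz":0},{"fingers":-0.9,"x":0,"y":0,"z":-1,"rx":0,"ry":0,"rz":0}]'
python3 -m creep '[{"fingers":-0.9,"x":0,"y":0,"z":-0.5,"rx":0,"ry":0,"rz":0},{"fingers":-0.9,"x":0,"y":0,"z":-1,"rx":0,"ry":0,"rz":0},{"fingers":-0.9,"x":0,"y":0,"z":-1,"rx":0,"ry":0,"rz":0}]'
```

```text
clock: 16.73
tool_pos: [0.5439, 0.0804, 0.0561]
ee_rot: [-3.13, 0.269, -0.001]
force: [-1.0, -0.1, 3.2]
gripper_width: 0.0062
grasp_force: 79.1
clock: 16.98
tool_pos: [0.5439, 0.0804, 0.0551]
ee_rot: [-3.13, 0.269, -0.001]
force: [-1.5, 0.2, 4.5]
gripper_width: 0.0063
grasp_force: 79.3
```

```bash
python3 -m creep '[{"fingers":-0.9,"x":0,"y":0,"z":-0.4,"rx":0,"ry":0,"rz":0},{"fingers":-0.9,"x":0,"y":0,"z":-0.8,"rx":0,"ry":0,"rz":0},{"fingers":-0.9,"x":0,"y":0,"z":-0.8,"rx":0,"ry":0,"rz":0}]'
python3 -m creep '[{"fingers":-0.9,"x":0,"y":0,"z":-0.3,"rx":0,"ry":0,"rz":0},{"fingers":-0.9,"x":0,"y":0,"z":-0.5,"rx":0,"ry":0,"rz":0},{"fingers":-0.9,"x":0,"y":0,"z":-0.5,"rx":0,"ry":0,"rz":0}]'
```

```text
clock: 17.23
tool_pos: [0.5439, 0.0804, 0.0543]
ee_rot: [-3.13, 0.269, -0.001]
force: [-0.9, -0.4, 5.2]
gripper_width: 0.0064
grasp_force: 79.5
clock: 17.48
tool_pos: [0.5439, 0.0804, 0.0538]
ee_rot: [-3.13, 0.269, -0.001]
force: [-1.7, 0.5, 5.3]
gripper_width: 0.0066
grasp_force: 79.6
```

```bash
python3 -m creep '[{"fingers":-0.9,"x":0,"y":0,"z":-0.2,"rx":0,"ry":0,"rz":0},{"fingers":-0.9,"x":0,"y":0,"z":-0.3,"rx":0,"ry":0,"rz":0},{"fingers":-0.9,"x":0,"y":0,"z":-0.3,"rx":0,"ry":0,"rz":0}]'
python3 rel.py | sed -n '1,5p'
```

```text
clock: 17.73
tool_pos: [0.5439, 0.0804, 0.0536]
ee_rot: [-3.13, 0.269, -0.001]
force: [-2.4, 0.5, 5.4]
gripper_width: 0.0066
grasp_force: 79.6
tcp [0.5439 0.0804 0.0536] yaw -99.81 q6 -2.824
axis in tool (x,y mm) [4.936e+01 9.000e-02 2.000e-02]
clip y lo/hi [-0.0131  0.0136] front 0.0455 ring top z -0.0014 x at widest 0.0353 0.0283
washer n 3246 tool x [0.0321 0.0684] y [-0.0162  0.0169] ztop 0.0503
spindle n 1054 mean tool [ 0.0499  0.0001 -0.0157] world [0.593  0.0718 0.0693] [-0.0063  0.0065]
```

Pressed about 2.9 mm, with the washer top at 50.3 mm. Now I push along the heading (0.986, −0.168).

```bash
python3 -m creep '[{"fingers":-0.9,"x":1,"y":-0.17,"z":0,"rx":0,"ry":0,"rz":0},{"fingers":-0.9,"x":2,"y":-0.34,"z":0,"rx":0,"ry":0,"rz":0},{"fingers":-0.9,"x":3,"y":-0.5,"z":0,"rx":0,"ry":0,"rz":0},{"fingers":-0.9,"x":3,"y":-0.5,"z":0,"rx":0,"ry":0,"rz":0}]'
python3 -m creep '[{"fingers":-0.9,"x":0.7,"y":-0.12,"z":0,"rx":0,"ry":0,"rz":0},{"fingers":-0.9,"x":1.5,"y":-0.25,"z":0,"rx":0,"ry":0,"rz":0},{"fingers":-0.9,"x":1.5,"y":-0.25,"z":0,"rx":0,"ry":0,"rz":0}]'
```

```text
clock: 18.12
tool_pos: [0.547, 0.08, 0.0536]
ee_rot: [-3.13, 0.269, -0.001]
force: [-1.9, 1.4, 5.8]
gripper_width: 0.0064
grasp_force: 79.6
clock: 18.37
tool_pos: [0.5485, 0.0798, 0.0536]
ee_rot: [-3.13, 0.269, -0.001]
force: [-0.8, -0.1, 5.6]
gripper_width: 0.0064
grasp_force: 79.6
```

The tips slid under the head without resistance. I'll continue to the core.

```bash
python3 -m creep '[{"fingers":-0.9,"x":0.7,"y":-0.12,"z":0,"rx":0,"ry":0,"rz":0},{"fingers":-0.9,"x":1.5,"y":-0.25,"z":0,"rx":0,"ry":0,"rz":0},{"fingers":-0.9,"x":1.5,"y":-0.25,"z":0,"rx":0,"ry":0,"rz":0}]'
python3 -m creep '[{"fingers":-0.9,"x":0.5,"y":-0.09,"z":0,"rx":0,"ry":0,"rz":0},{"fingers":-0.9,"x":1,"y":-0.17,"z":0,"rx":0,"ry":0,"rz":0},{"fingers":-0.9,"x":1,"y":-0.17,"z":0,"rx":0,"ry":0,"rz":0}]'
python3 -m creep '[{"fingers":-0.9,"x":0.5,"y":-0.09,"z":0,"rx":0,"ry":0,"rz":0},{"fingers":-0.9,"x":1,"y":-0.17,"z":0,"rx":0,"ry":0,"rz":0},{"fingers":-0.9,"x":1,"y":-0.17,"z":0,"rx":0,"ry":0,"rz":0}]'
```

```text
clock: 18.62
tool_pos: [0.5499, 0.0796, 0.0536]
ee_rot: [-3.13, 0.268, -0.0]
force: [-1.7, 0.1, 5.9]
gripper_width: 0.0067
grasp_force: 79.6
clock: 18.87
tool_pos: [0.5504, 0.0794, 0.0535]
ee_rot: [-3.13, 0.268, 0.001]
force: [-3.1, 0.8, 6.7]
gripper_width: 0.0066
grasp_force: 79.7
clock: 19.12
tool_pos: [0.5507, 0.0792, 0.0535]
ee_rot: [-3.13, 0.268, 0.003]
force: [-4.3, 0.2, 7.4]
gripper_width: 0.0063
grasp_force: 79.9
```

The prong lugs have met the core at the expected place. I'll build up the push gradually.

```bash
python3 -m creep '[{"fingers":-0.9,"x":0.5,"y":-0.09,"z":0,"rx":0,"ry":0,"rz":0},{"fingers":-0.9,"x":1,"y":-0.17,"z":0,"rx":0,"ry":0,"rz":0},{"fingers":-0.9,"x":1,"y":-0.17,"z":0,"rx":0,"ry":0,"rz":0}]'
python3 -m creep '[{"fingers":-0.9,"x":0.5,"y":-0.09,"z":0,"rx":0,"ry":0,"rz":0},{"fingers":-0.9,"x":1,"y":-0.17,"z":0,"rx":0,"ry":0,"rz":0},{"fingers":-0.9,"x":1,"y":-0.17,"z":0,"rx":0,"ry":0,"rz":0}]'
python3 -m creep '[{"fingers":-0.9,"x":0.5,"y":-0.09,"z":0,"rx":0,"ry":0,"rz":0},{"fingers":-0.9,"x":1,"y":-0.17,"z":0,"rx":0,"ry":0,"rz":0},{"fingers":-0.9,"x":1,"y":-0.17,"z":0,"rx":0,"ry":0,"rz":0}]'
```

```text
clock: 19.37
tool_pos: [0.5511, 0.079, 0.0535]
ee_rot: [-3.13, 0.268, 0.005]
force: [-5.8, 1.6, 8.3]
gripper_width: 0.0067
grasp_force: 80.1
clock: 19.62
tool_pos: [0.5515, 0.079, 0.0535]
ee_rot: [-3.13, 0.268, 0.007]
force: [-6.6, -0.0, 9.9]
gripper_width: 0.0067
grasp_force: 80.3
clock: 19.87
tool_pos: [0.552, 0.0789, 0.0535]
ee_rot: [-3.13, 0.268, 0.008]
force: [-8.5, 1.1, 10.8]
gripper_width: 0.0066
grasp_force: 80.4
```

```bash
python3 -m creep '[{"fingers":-0.9,"x":0.5,"y":-0.09,"z":0.3,"rx":0,"ry":0,"rz":0},{"fingers":-0.9,"x":1,"y":-0.17,"z":0.3,"rx":0,"ry":0,"rz":0},{"fingers":-0.9,"x":1,"y":-0.17,"z":0.3,"rx":0,"ry":0,"rz":0}]'
python3 -m creep '[{"fingers":-0.9,"x":0.5,"y":-0.09,"z":0.2,"rx":0,"ry":0,"rz":0},{"fingers":-0.9,"x":1,"y":-0.17,"z":0.2,"rx":0,"ry":0,"rz":0},{"fingers":-0.9,"x":1,"y":-0.17,"z":0.2,"rx":0,"ry":0,"rz":0}]'
```

```text
clock: 20.12
tool_pos: [0.5525, 0.0788, 0.0535]
ee_rot: [-3.13, 0.268, 0.01]
force: [-8.5, 1.3, 10.2]
gripper_width: 0.0063
grasp_force: 80.3
clock: 20.37
tool_pos: [0.5534, 0.0786, 0.0536]
ee_rot: [-3.13, 0.268, 0.01]
force: [-9.4, 1.4, 10.7]
gripper_width: 0.0065
grasp_force: 80.3
```

```bash
python3 -m creep '[{"fingers":-0.9,"x":0.5,"y":-0.09,"z":0.2,"rx":0,"ry":0,"rz":0},{"fingers":-0.9,"x":1,"y":-0.17,"z":0.2,"rx":0,"ry":0,"rz":0},{"fingers":-0.9,"x":1,"y":-0.17,"z":0.2,"rx":0,"ry":0,"rz":0}]'
python3 -m creep '[{"fingers":-0.9,"x":0.5,"y":-0.09,"z":0.2,"rx":0,"ry":0,"rz":0},{"fingers":-0.9,"x":1,"y":-0.17,"z":0.2,"rx":0,"ry":0,"rz":0},{"fingers":-0.9,"x":1,"y":-0.17,"z":0.2,"rx":0,"ry":0,"rz":0}]'
python3 rel.py
```

```text
clock: 20.62
tool_pos: [0.5558, 0.0782, 0.0538]
ee_rot: [3.13, -0.268, -0.006]
force: [-3.5, -0.5, 5.5]
gripper_width: 0.0066
grasp_force: 79.7
clock: 20.87
tool_pos: [0.5601, 0.0776, 0.0547]
ee_rot: [3.13, -0.269, 0.004]
force: [2.0, -1.4, 4.5]
gripper_width: 0.0066
grasp_force: 79.3
tcp [0.5601 0.0776 0.0547] yaw -99.83 q6 -2.832
axis in tool (x,y mm) [32.89  0.09  0.09]
clip y lo/hi [-0.0136  0.0135] front 0.0539 ring top z -0.0014 x at widest 0.038 0.0404
washer n 2208 tool x [0.0174 0.0528] y [-0.0165  0.017 ] ztop 0.0512
spindle n 946 mean tool [ 0.0337  0.0001 -0.0145] world [0.5932 0.0717 0.0692] [-0.0064  0.0065]
orange 2 [array([0.6044, 0.1018, 0.0372]), array([0.5803, 0.042 , 0.0372])]
```

It snapped past the core and is about 2 mm short. I'll push on until the back lug meets the core.

```bash
python3 -m creep '[{"fingers":-0.9,"x":0.5,"y":-0.09,"z":0,"rx":0,"ry":0,"rz":0},{"fingers":-0.9,"x":1,"y":-0.17,"z":0,"rx":0,"ry":0,"rz":0},{"fingers":-0.9,"x":1,"y":-0.17,"z":0,"rx":0,"ry":0,"rz":0}]'
python3 -m creep '[{"fingers":-0.9,"x":0.5,"y":-0.09,"z":0,"rx":0,"ry":0,"rz":0},{"fingers":-0.9,"x":1,"y":-0.17,"z":0,"rx":0,"ry":0,"rz":0},{"fingers":-0.9,"x":1,"y":-0.17,"z":0,"rx":0,"ry":0,"rz":0}]'
```

```text
clock: 21.17
tool_pos: [0.5601, 0.0776, 0.0544]
ee_rot: [-3.13, 0.269, -0.001]
force: [1.2, -1.4, 4.3]
gripper_width: 0.0061
grasp_force: 79.5
clock: 21.42
tool_pos: [0.5603, 0.0775, 0.0541]
ee_rot: [-3.13, 0.269, 0.002]
force: [-0.1, -0.5, 5.8]
gripper_width: 0.0063
grasp_force: 79.6
```

```bash
python3 -m creep '[{"fingers":-0.9,"x":0.5,"y":-0.09,"z":0,"rx":0,"ry":0,"rz":0},{"fingers":-0.9,"x":1,"y":-0.17,"z":0,"rx":0,"ry":0,"rz":0},{"fingers":-0.9,"x":1,"y":-0.17,"z":0,"rx":0,"ry":0,"rz":0}]'
python3 -m creep '[{"fingers":-0.9,"x":0.5,"y":-0.09,"z":0.2,"rx":0,"ry":0,"rz":0},{"fingers":-0.9,"x":1,"y":-0.17,"z":0.2,"rx":0,"ry":0,"rz":0},{"fingers":-0.9,"x":1,"y":-0.17,"z":0.2,"rx":0,"ry":0,"rz":0}]'
python3 -m creep '[{"fingers":-0.9,"x":0.5,"y":-0.09,"z":0.2,"rx":0,"ry":0,"rz":0},{"fingers":-0.9,"x":1,"y":-0.17,"z":0.2,"rx":0,"ry":0,"rz":0},{"fingers":-0.9,"x":1,"y":-0.17,"z":0.2,"rx":0,"ry":0,"rz":0}]'
```

```text
clock: 21.67
tool_pos: [0.5606, 0.0774, 0.0539]
ee_rot: [-3.13, 0.268, 0.004]
force: [-1.5, -0.1, 5.3]
gripper_width: 0.0065
grasp_force: 79.6
clock: 21.92
tool_pos: [0.5611, 0.0775, 0.0539]
ee_rot: [-3.13, 0.268, 0.006]
force: [-2.8, -0.3, 5.2]
gripper_width: 0.0063
grasp_force: 79.6
clock: 22.17
tool_pos: [0.5612, 0.0774, 0.0539]
ee_rot: [-3.13, 0.268, 0.008]
force: [-4.1, 0.7, 6.1]
gripper_width: 0.0068
grasp_force: 79.7
```

```bash
python3 -m creep '[{"fingers":-0.9,"x":0.5,"y":-0.09,"z":0.2,"rx":0,"ry":0,"rz":0},{"fingers":-0.9,"x":1,"y":-0.17,"z":0.2,"rx":0,"ry":0,"rz":0},{"fingers":-0.9,"x":1,"y":-0.17,"z":0.2,"rx":0,"ry":0,"rz":0}]'
python3 -m creep '[{"fingers":-0.9,"x":0.5,"y":-0.09,"z":0.2,"rx":0,"ry":0,"rz":0},{"fingers":-0.9,"x":1,"y":-0.17,"z":0.2,"rx":0,"ry":0,"rz":0},{"fingers":-0.9,"x":1,"y":-0.17,"z":0.2,"rx":0,"ry":0,"rz":0}]'
cat > fin.py <<'E'
from cl import *
c,W,s=look()
ax=np.array([.5925,.0719]); e=np.array([.986,-.168]);n=np.array([.168,.986])
g=c['frame'].max(2); D=W[...,:2]-ax; a=D@e; b=D@n
# clip dark points at ring-top height
m=(g<75)&(W[...,2]>.052)&(W[...,2]<.062)&(a>-.018)&(a<.018)&(abs(b)<.018)
uv=np.argwhere(m)[:,::-1]; X=ray(c,uv,.0561)[:,:2]-ax; A=X@e;B=X@n
print('ring n',m.sum(),'lat',np.percentile(B,[1,99]).round(4),'fwd',np.percentile(A,[1,99]).round(4),'z',np.median(W[m][:,2]).round(4))
h=cv2.convexHull((X*1e4).astype(np.float32)); 
# fit circle r=13.5 to the outer points
from scipy.optimize import least_squares
H=h[:,0]/1e4; H=H[(H@e>-.008)]
r=least_squares(lambda p:np.hypot(*(H-p).T)-.0135,[0,0],loss='soft_l1',f_scale=.0005).x
print('ring centre rel axis fwd/lat',(r@e).round(4),(r@n).round(4))
hsv=cv2.cvtColor(c['frame'],cv2.COLOR_RGB2HSV);rr=np.hypot(a,b)
wm=(hsv[...,1]>95)&(hsv[...,0]>5)&(hsv[...,0]<25)&(rr<.022)&(W[...,2]>.045)&(W[...,2]<.06); print('washer top',np.median(W[wm][:,2]).round(4),wm.sum())
E
python3 fin.py
```

```text
clock: 22.42
tool_pos: [0.5613, 0.0774, 0.0539]
ee_rot: [-3.13, 0.267, 0.011]
force: [-6.6, 1.8, 7.2]
gripper_width: 0.0065
grasp_force: 79.8
clock: 22.67
tool_pos: [0.5615, 0.0774, 0.0539]
ee_rot: [-3.13, 0.267, 0.014]
force: [-6.5, 0.6, 7.3]
gripper_width: 0.0067
grasp_force: 79.9
tcp [0.5615 0.0774 0.0539] yaw -99.76 q6 -2.836
ring n 1456 lat [-0.0127  0.0131] fwd [-0.0171  0.0092] z 0.0552
ring centre rel axis fwd/lat 0.0005 0.0001
washer top 0.0502 2224
```

It is home: the push rises stiffly with the ring centre within about 0.5 mm. I'll relax the stored push, release and withdraw upward.

```bash
python3 -m creep '[{"fingers":-0.9,"x":-2,"y":0.34,"z":0.5,"rx":0,"ry":0,"rz":0},{"fingers":-0.9,"x":-4,"y":0.68,"z":1,"rx":0,"ry":0,"rz":0},{"fingers":-0.9,"x":-4,"y":0.68,"z":1,"rx":0,"ry":0,"rz":0}]'
python3 -m creep '[{"fingers":-0.3,"x":0,"y":0,"z":0,"rx":0,"ry":0,"rz":0},{"fingers":-0.3,"x":0,"y":0,"z":0,"rx":0,"ry":0,"rz":0},{"fingers":-0.3,"x":0,"y":0,"z":0,"rx":0,"ry":0,"rz":0},{"fingers":-0.3,"x":0,"y":0,"z":0,"rx":0,"ry":0,"rz":0},{"fingers":-0.3,"x":0,"y":0,"z":15,"rx":0,"ry":0,"rz":0},{"fingers":-0.3,"x":0,"y":0,"z":40,"rx":0,"ry":0,"rz":0},{"fingers":-0.3,"x":0,"y":0,"z":70,"rx":0,"ry":0,"rz":0},{"fingers":-0.3,"x":0,"y":0,"z":70,"rx":0,"ry":0,"rz":0},{"fingers":-0.3,"x":0,"y":0,"z":70,"rx":0,"ry":0,"rz":0}]'
python3 fin.py
```

```text
clock: 22.97
tool_pos: [0.561, 0.0775, 0.0551]
ee_rot: [3.13, -0.268, -0.002]
force: [0.0, 0.9, -0.5]
gripper_width: 0.0068
grasp_force: 78.6
clock: 23.72
tool_pos: [0.5636, 0.0776, 0.1283]
ee_rot: [-3.129, 0.269, -0.008]
force: [-0.4, -0.3, -0.3]
gripper_width: 0.0299
grasp_force: 0.0
tcp [0.5636 0.0776 0.1283] yaw -99.82 q6 -2.834
ring n 809 lat [-0.0129  0.0129] fwd [-0.018   0.0081] z 0.0563
ring centre rel axis fwd/lat -0.0005 0.0
washer top 0.0514 1075
```

```bash
python3 -c "
from bench import close_job
print(close_job())"
```

```text
the job is handed in; nothing more can be done
None
```

The washer is on the hub and the clip is home in the groove. On the last camera check the ring centre was about 0.5 mm off the axis and the clip held the wheel about 1.8 mm down by itself. I handed the job in at about 24 s; no pass/fail result came back.

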